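# Open the lantern's battery cap

### The arm

A 6-joint arm with a two-finger parallel gripper is mounted at the origin on the work surface. World frame = base frame: x ahead of the robot, y to its left, z up, the work surface at z = 0. Lengths are in mm, angles in degrees, forces in N, time in s.
With the tool pointing down it reaches from about 350 to 975 mm from the base axis. Payload 4.9 kg.
Tool frame: the origin (TCP) lies on the mounting face of the last link; the fingertips stand 173 mm ahead of it and the grasp point (between the pads) lies r.grip_depth ahead of it (r.grip_depth is the distance from the TCP to the grasp point, in mm); z points along the fingers, y is the direction in which the jaws open and shut (so a half turn about z gives the same grasp; the last joint's range is limited). The gripper opens to 85 mm and grips with 20 to 120 N. Pads are 22 mm wide; open, the fingers measure 114 mm over their backs; the gripper's body (76 mm by 85 mm) begins 54 mm behind the grasp point. The pads swing forward as they close: fully open they stand 13 mm farther back than shut.
Start: joints at [-83.537, 3.019, 92.412, -0, 84.569, -6.818], TCP at [143.577, -608.267, 404.704] pointing down, gripper open.
Joint ranges: [-172.51, 172.51], [-57.92, 126.97], [3.15, 148.05], [-58.71, 238.71], [5.1, 150.11], [-179.66, 179.66]. Speed limits (degrees/s): [147.25, 147.25, 180, 180, 180, 180].

### API

Orientations are given as [roll, pitch, yaw] about the fixed x, y, z axes, in that order (R = Rz(yaw) Ry(pitch) Rx(roll)).
In Python, from station import r gives the robot as it stands.
- The arm moves only by the tool send_rows, never from a script. Its argument "deltas" is a list that holds one entry, the list of rows, each a list of 7 numbers: the finger opening in cm, from 0 to 8.54, then the shift along the tool's x, y, z in cm, then the turn, a rotation vector about the tool's x, y, z in rad. A call has 1 to 12 rows; each row shifts and turns the commanded pose from where the row before left it, along the tool's axes as they then stand; what a row does not reach is not made up. A row lasts 1/8 s, in which the tool goes at most 62.5 mm and 10.7 degrees, less where a joint would pass 70% of its speed; a pose out of reach is approached as far as the arm can. A call is refused whole if a number of a shift passes 6.25 or a number of a turn 0.188, either way. A call with a gripper value outside its range is refused whole. The fingers move at their own pace and stop on an object; "grip_force" is the grip in N (left out, the last holds). Time passes only in rows, so rows that do not move let the fingers close. It gives the time, the measured TCP pose, the force and the opening at its end, in the units of the state.
- r.get_obs(): the state, without advancing time (a new reading comes with each control period).
- r.get_image(name): name is "scene" or "top"; returns (picture, depth): 400x640x3 uint8, red, green, blue; 400x640 float32, mm along the optical axis (not along the pixel's ray), 0 where there is no reading.
- r.camera_info(name): a dict with "intrinsics" (3x3 intrinsics, pixels), "cam_to_world" (4x4, takes a point from camera to world coordinates). Camera axes: x right, y up, looking along -z (the intrinsics and any distortion apply to the point x, -y, -z); pixel columns grow to the right and rows downward; lengths in mm; the calibration is good to about 2 mm. A picture is of the moment at which its call begins. camera_info takes no time and is no camera call.
- r.sign_off(): hands the job in, once; it reports no verdict.
The state is a dict: "t": time; "joint_positions": joint angles; "dq": joint speeds; "joint_torque": joint torques, N m; "tool_pos": TCP position; "eef_rot": TCP orientation; "ft_force": force on the tool from outside, world axes, zero at the start; "moment": the same for the moment, N m; "grip_width": finger opening in mm.
Only numpy, scipy, OpenCV 4.12 (cv2) and the standard library are available. Lean on these libraries where they do the work, as an engineer would, in place of code of your own. Each camera call takes 0.05 s, during which the arm holds its last target.

### The job

Unscrew the screw cap from the top of the battery lantern, over more than a turn until it just comes free, without forcing it against its thread or the stop at the thread's end, and keep hold of it as it frees because the battery spring pushes it off. Then set it down gently, knob upward, on the floor of the clear box's large front compartment, leaving its lid open and the pawns, pencil cup and mug where they stand.

Things in the scene. Friction and masses are not known exactly. Their poses are not given: they have to be found in the camera images.
- cap: Loose black plastic screw cap, 60 mm tall, about 60 g. Origin: centre of its underside; z along its axis. Hollow skirt 46 mm diameter from z 0 to 30 mm; above it a round ribbed knob to grip, 38 mm diameter, z 30 to 60 mm. Screwed on, its underside is about 1.5 mm above the lantern's shoulder. Faster than 0.4 m/s out of the fingers counts as dropped or flown off
- cap_grip (a point): On the cap's axis at mid-height of its knob, 45 mm above the cap's underside. Right-hand thread: unscrews anticlockwise seen from above, rising 8 to 13 mm per turn, and frees after 1.2 to 2.0 turns; until then the thread holds it against any pull. About 0.45 rad past the point of release it meets a rigid stop: lift it straight off before. Let go on the way, it stays where it is
- lantern: Upright grey battery lantern fixed to the sill. Origin: centre of its base. Foot 100 mm diameter; body 84 mm diameter up to a flat shoulder at 115 mm; on it the threaded neck, 36 mm wide. Thread: 0.5 mm play, rigid beyond, so a grip or turning off its axis or lead builds up force; contact forces between cap and lantern adding up to over 40 N (spring alone: 14 N) force it
- neck_top (a point): Centre of the top of the lantern's threaded neck, 141 mm above the sill, on the thread's axis. The cap clears the neck once its underside is above this. A spring-loaded battery (24 mm diameter) in the neck pushes the cap up with 7 N when screwed down, 4 N as it frees, enough to throw off a cap not held; it ends standing 25 mm above the neck, inside the lifted cap
- box: Shallow clear acrylic box fixed to the sill, 146 mm (x) by 110 mm (y), walls 28 mm high and 4 mm thick, floor 4 mm thick. Origin: centre of its underside. Its +x end carries two small compartments and the hinged lid; its -x end is one large compartment
- big_floor (a point): Centre of the floor of the box's large compartment (inside 91 mm along the box's x by 102 mm along its y), 4 mm above the sill; axes as the box
- lid (a joint): Clear lid of the box, 146 mm long, hinged on the rim at the box's +x end; 0 = shut, grows as it opens; starts standing open at 1.45 to 1.9 rad and stays there
- pawn0: Black pawn, 28 mm diameter, 51 mm tall, bystander; origin at centre of underside
- pawn1: Black pawn, as pawn0, bystander
- pawn2: Black pawn, as pawn0, bystander
- pencil_cup: Pencil cup, 76 mm diameter, 100 mm tall, bystander; origin at centre of underside
- mug: White mug, 80 mm diameter, 90 mm tall, bystander; origin at centre of underside
Mind the look-alikes: they are no part of the job. Of the things like the box, leave any that is red; of the rest the smaller one is meant.

How it is judged:
By the outcome, as a careful person would: the job done as asked, in the order asked, and still so for the second after the job is handed in, with the robot touching nothing.
It also fails if it takes over 72 s, if anything falls off the work surface, if the arm or the gripper's body presses on something with over 40 N, if the wrist force passes 120 N, or if a joint passes its speed limit or range.

## Working session

There is one attempt and no reset: what is moved stays moved. The work goes in short steps, Python scripts to look and compute and a tool call to move; the robot and the scene stay as the last step left them, time stands still between calls to the robot, and variables do not carry over. Pictures are saved under pics/ and viewed, and the job is handed in when it is done.

Besides the shell and the picture viewer there is one more tool, called after "Emit:" by a JSON object that holds its "fn" and its "kwargs", one argument or row to a line. send_rows: Moves the arm, as the interface text tells. Its arguments: {"type":"object","properties":{"deltas":{"type":"array"},"grip_force":{"type":"number"}},"required":["deltas"]}

```bash
ls; mkdir -p pics
python3 - <<'E'
from station import r
import cv2,numpy as np
o=r.get_obs();print({k:np.round(v,3).tolist() for k,v in o.items()},r.grip_depth)
for n in("scene","top"):
    p,d=r.get_image(n);cv2.imwrite(f"pics/{n}0.png",p[:,:,::-1]);np.save(f"pics/{n}0.npy",d)
    i=r.camera_info(n);print(n,{k:np.round(v,3).tolist() if not isinstance(v,str) else v for k,v in i.items()})
E
```

```text
pics
{'t': 0.0, 'joint_positions': [-83.536, 3.057, 92.493, -0.001, 84.567, -6.818], 'dq': [-0.053, -0.018, 0.058, 0.007, 0.044, 0.036], 'joint_torque': [-0.0, -39.368, -37.017, -0.0, 0.007, 0.0], 'tool_pos': [143.559, -608.013, 403.462], 'eef_rot': [-179.884, -0.013, 13.282], 'ft_force': [-0.293, -0.686, 0.401], 'moment': [-0.012, -0.023, -0.028], 'grip_width': 85.502} 154.70000000000002
scene {'intrinsics': [[383.514, 0.0, 316.231], [0.0, 383.514, 200.848], [0.0, 0.0, 1.0]], 'cam_to_world': [[-0.24, -0.505, 0.829, 1471.977], [0.971, -0.125, 0.204, 181.109], [0.001, 0.854, 0.52, 752.84], [0.0, 0.0, 0.0, 1.0]]}
top {'intrinsics': [[365.373, 0.0, 320.523], [0.0, 365.373, 198.499], [0.0, 0.0, 1.0]], 'cam_to_world': [[0.006, 0.973, -0.229, 196.484], [-1.0, 0.006, -0.002, -62.41], [-0.001, 0.229, 0.973, 1433.431], [0.0, 0.0, 0.0, 1.0]]}
```

View pics/scene0.png

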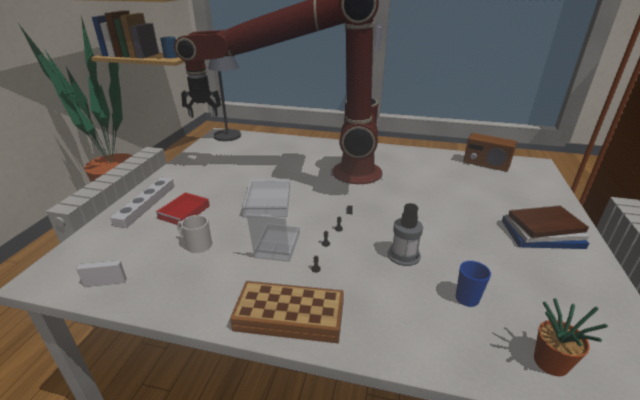

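View pics/top0.png

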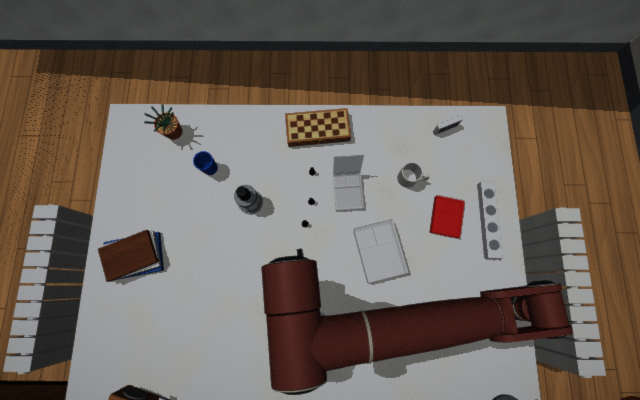

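The scene picture shows the lantern at about (407,240), the clear box with its lid up at (275,235), pawns at (316,263), (326,238) and (338,223), the mug at (196,234) and the blue cup at (472,283). There is also a small black object at (349,210).

Box candidates in the top picture are the clear one with lid up at (348,190), a bigger clear one at (380,250) and the red one at (447,217). The first fits, being not red and the smaller. I'll enlarge it to confirm.

Run:
```python
import cv2
a=cv2.imread("pics/top0.png");b=cv2.imread("pics/scene0.png")
cv2.imwrite("pics/c1.png",cv2.resize(a[140:290,300:480],None,fx=4.4,fy=4,interpolation=cv2.INTER_CUBIC)[:600,:800])
cv2.imwrite("pics/c2.png",cv2.resize(a[170:230,220:320],None,fx=8,fy=8,interpolation=cv2.INTER_CUBIC))
cv2.imwrite("pics/c3.png",cv2.resize(b[165:285,230:430],None,fx=4,fy=4,interpolation=cv2.INTER_CUBIC))
```

```text
(no output)
```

View pics/c1.png

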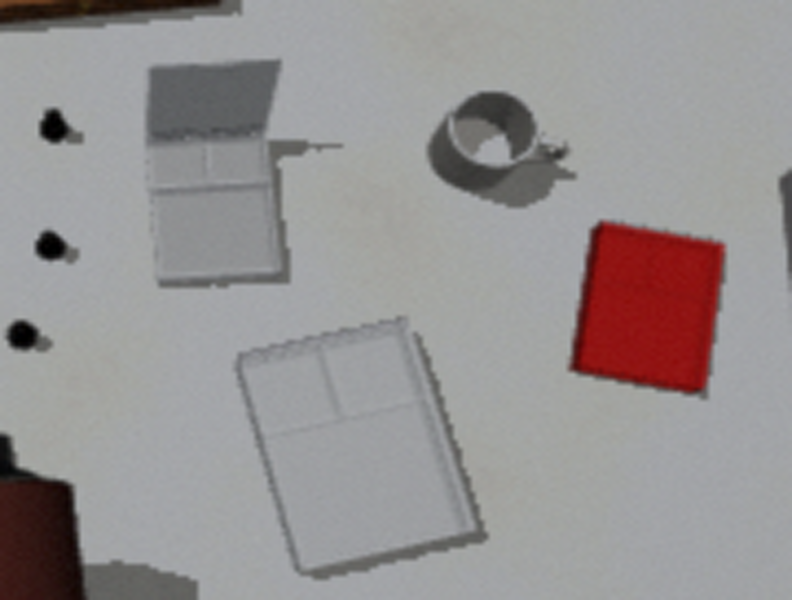

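View pics/c2.png

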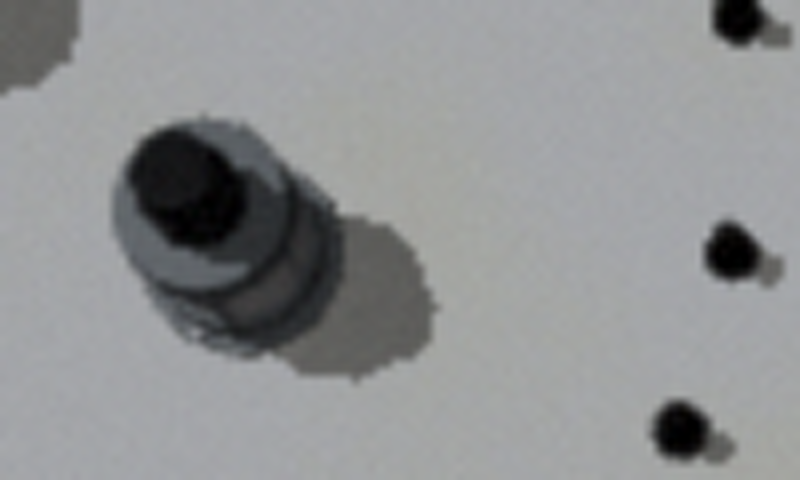

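View pics/c3.png

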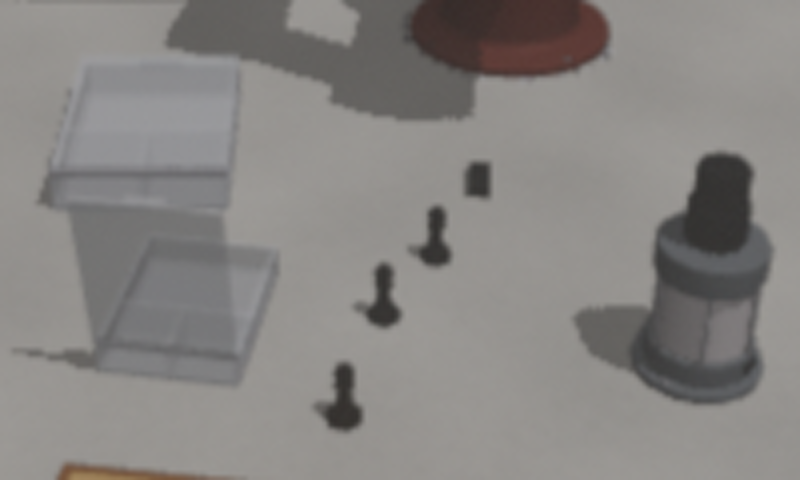

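Confirmed: the target is the box at top crop (215,190), which is the smaller and has its lid up at the far end. Its large compartment is on the robot's side. Next I measure the lantern and box.

```bash
cat > h.py <<'E'
import numpy as np,cv2
from station import r
from scipy.optimize import least_squares
def cloud(n,d):
    i=r.camera_info(n);K=np.array(i["intrinsics"]);T=np.array(i["cam_to_world"])
    v,u=np.mgrid[0:400,0:640]
    P=np.stack([(u-K[0,2])/K[0,0]*d,-(v-K[1,2])/K[1,1]*d,-d],-1)
    return P@T[:3,:3].T+T[:3,3]
def ray(n,u,v,z):
    i=r.camera_info(n);K=np.array(i["intrinsics"]);T=np.array(i["cam_to_world"])
    w=T[:3,:3]@np.array([(u-K[0,2])/K[0,0],-(v-K[1,2])/K[1,1],-1]);o=T[:3,3]
    return o+w*(z-o[2])/w[2]
def proj(n,p):
    i=r.camera_info(n);K=np.array(i["intrinsics"]);T=np.array(i["cam_to_world"])
    c=T[:3,:3].T@(np.asarray(p,float)-T[:3,3]);return K[0,2]+K[0,0]*c[0]/-c[2],K[1,2]-K[1,1]*c[1]/-c[2]
def circ(p,R=None):
    f=(lambda q:np.hypot(p[:,0]-q[0],p[:,1]-q[1])-R) if R else (lambda q:np.hypot(p[:,0]-q[0],p[:,1]-q[1])-q[2])
    q0=[p[:,0].mean(),p[:,1].mean()]+([] if R else [20.])
    return least_squares(f,q0,loss="soft_l1").x
E
python3 - <<'E'
from h import *
for n in("scene","top"):
    P=cloud(n,np.load(f"pics/{n}0.npy"))
    u0=ray("top",247,200,60)
    m=(abs(P[...,0]-u0[0])<110)&(abs(P[...,1]-u0[1])<110)
    Q=P[m];print(n,u0,"table z",np.median(Q[abs(Q[:,2])<15][:,2]))
    for lo,hi,R in((3,15,None),(25,90,42),(95,112,42),(120,145,23),(150,172,19),(173,182,None)):
        q=Q[(Q[:,2]>lo)&(Q[:,2]<hi)]
        if len(q)>5: print(lo,hi,len(q),q.mean(0).round(1),np.ptp(q,axis=0).round(1),circ(q,R).round(1))
    print("zmax",np.sort(Q[:,2])[-8:].round(1))
# top px
print("top disc centre ray", ray("top",220+178/8-.5*0,170+163/8,176.5))
print("lid px->", [ray("top",300+x/4.4,140+y/4,28).round(1).tolist() for x,y in((158,282),(282,275),(148,148),(268,140))])
P=cloud("top",np.load("pics/top0.npy"))
for x,y in((215,235),(215,270),(180,165),(215,190),(158,282),(215,100)):
    print(x,y,P[int(140+y/4),int(300+x/4.4)].round(1))
for x,y,h in((54,126,45),(50,246,45),(22,335,45)): print("pawn",ray("top",300+x/4.4,140+y/4,h).round(1))
E
```

```text
scene [511.65109198 224.03065492  60.        ] table z 1.4470215085315203
3 15 480 [536.9 224.4   5.9] [213.9 219.4  11.9] [481.3 226.3  84.4]
25 90 493 [546.6 220.7  54.2] [66.9 80.6 64.8] [512.1 221.6]
95 112 145 [550.  220.2 103.7] [53.3 82.9 16.9] [516.7 221.8]
120 145 118 [534.9 221.1 132.6] [29. 45. 25.] [516.7 221.6]
150 172 100 [531.6 220.5 160.3] [26.  42.1 21.8] [517.4 221.3]
173 182 102 [521.5 221.6 178.2] [40.4 38.9  8. ] [520.7 221.5  14.6]
zmax [180.3 180.3 180.4 180.4 180.6 180.8 181.  181.2]
top [511.65109198 224.03065492  60.        ] table z 0.7356709990608579
3 15 602 [502.9 217.8   5.4] [218.6 219.7  11.9] [520.9 233.7  91. ]
25 90 97 [496.3 203.5  45.4] [62.8 73.3 62.8] [521.6 226. ]
95 112 40 [500.3 206.4 107.3] [74.  81.1 15.3] [518.7 224. ]
120 145 46 [505.5 219.1 129.7] [72.2 78.2 24.3] [517.5 223.9]
150 172 22 [509.3 212.7 157.7] [32.8 35.3 18.3] [518.2 222.5]
173 182 86 [517.5 222.3 178.3] [37.8 37.3  8.5] [517.3 222.   14.2]
zmax [182.2 182.3 182.7 182.7 182.8 182.8 183.4 184.4]
top disc centre ray [519.90617173 218.43264332 176.5       ]
lid px-> [[478.7, -120.1, 28.0], [486.4, -230.8, 28.0], [615.5, -111.6, 28.0], [624.5, -221.0, 28.0]]
215 235 [ 535.3 -170.     3. ]
215 270 [ 497.9 -169.4    5.1]
180 165 [ 6.070e+02 -1.384e+02  3.000e-01]
215 190 [ 577.8 -169.6   15.1]
158 282 [ 486.  -117.6    1.9]
215 100 [ 642.1 -164.1  100.4]
pawn [632.7 -26.1  45. ]
pawn [510.5 -23.9  45. ]
pawn [422.8  -0.5  45. ]
```

Run:
```python
from h import *
# check box with the scene camera: predicted rim corners from the top view
c=np.array([482.5,-175.5]);a=np.radians(3.8);X=np.array([np.cos(a),np.sin(a)]);Y=np.array([-X[1],X[0]])
b=cv2.imread("pics/scene0.png")[165:285,230:310];b=cv2.resize(b,None,fx=5,fy=5,interpolation=cv2.INTER_CUBIC)
for z,col in((28,(0,255,0)),(0,(0,0,255))):
    pts=[np.r_[c+X*i+Y*j,z] for i,j in((0,-55),(0,55),(146,55),(146,-55))]
    q=np.array([[(u-230)*5+2,(v-165)*5+2] for u,v in(proj("scene",p) for p in pts)],int)
    cv2.polylines(b,[q],True,col,1)
cv2.imwrite("pics/boxchk.png",b);print("floor centre",c+X*49.5)
```

```text
floor centre [ 531.89117268 -172.21944193]
```

View pics/boxchk.png

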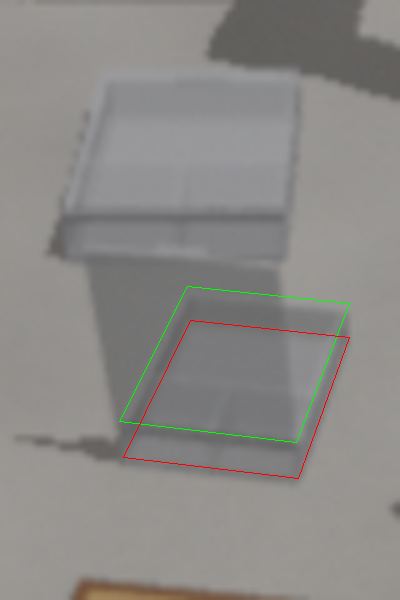

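Emit:
{"fn": "send_rows", "kwargs": {
  "deltas": [
    [[8.5, 3.7, -4.8, 0, 0, 0, 0], [8.5, 3.7, -4.8, 0, 0, 0, 0], [8.5, 3.7, -4.8, 0, 0, 0, 0], [8.5, 3.7, -4.8, 0, 0, 0, 0], [8.5, 3.7, -4.8, 0, 0, 0, 0], [8.5, 3.7, -4.8, 0, 0, 0, 0], [8.5, 3.7, -4.8, 0, 0, 0, 0], [8.5, 3.7, -4.8, 0, 0, 0, 0], [8.5, 3.7, -4.8, 0, 0, 0, 0], [8.5, 3.7, -4.8, 0, 0, 0, 0], [8.5, 3.7, -4.8, 0, 0, 0, 0], [8.5, 3.7, -4.8, 0, 0, 0, 0]]
  ],
  "grip_force": 20
}}

```text
t: 1.6
tool_pos: [443.6, 56.5, 404.5]
eef_rot: [180.0, -0.0, 13.3]
ft_force: [-0.4, -1.1, 1.1]
grip_width: 84.9
```

The predicted box outline agrees with the scene camera to within a few mm. Carrying on to above the lantern.

Emit:
{"fn": "send_rows", "kwargs": {
  "deltas": [
    [[8.5, 3.7, -4.85, 0, 0, 0, 0], [8.5, 3.7, -4.85, 0, 0, 0, 0], [8.5, 3.65, -4.85, 0, 0, 0, 0], [8.5, 0, 0, 0, 0, 0, 0.175], [8.5, 0, 0, 0, 0, 0, 0.175], [8.5, 0, 0, 0, 0, 0, 0.175], [8.5, 0, 0, 0, 0, 0, 0.175], [8.5, 0, 0, 0, 0, 0, 0.175], [8.5, 0, 0, 0, 0, 0, 0.175], [8.5, 0, 0, 0, 0, 0, 0.175], [8.5, 0, 0, 0, 0, 0, 0]]
  ]
}}

```text
t: 2.98
tool_pos: [517.4, 221.3, 404.1]
eef_rot: [179.9, 0.0, -56.8]
ft_force: [-0.6, 0.7, 0.9]
grip_width: 85.0
```

Run:
```python
from h import *
for n in("scene","top"):
    p,d=r.get_image(n);np.save(f"pics/{n}1.npy",d);cv2.imwrite(f"pics/{n}1.png",p[:,:,::-1])
o=r.get_obs();print({k:np.round(v,3).tolist() for k,v in o.items()},r.grip_depth)
p=cv2.imread("pics/scene1.png")[130:280,340:480];cv2.imwrite("pics/s1c.png",cv2.resize(p,None,fx=4,fy=4,interpolation=cv2.INTER_CUBIC))
```

```text
{'t': 3.075, 'joint_positions': [15.581, -5.445, 100.782, 0.0, 84.698, 162.334], 'dq': [-0.068, -0.038, -0.158, -0.049, 0.061, 0.495], 'joint_torque': [-0.001, -32.878, -37.041, -0.0, 0.003, 0.007], 'tool_pos': [517.4, 221.303, 404.355], 'eef_rot': [179.966, 0.011, -56.753], 'ft_force': [0.312, -0.202, -1.189], 'moment': [-0.057, 0.025, 0.068], 'grip_width': 84.611} 154.70000000000002
```

View pics/s1c.png

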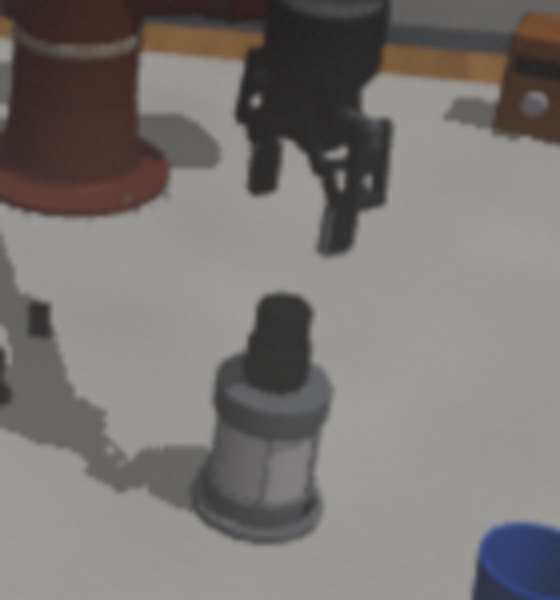

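Emit:
{"fn": "send_rows", "kwargs": {
  "deltas": [
    [[8.5, 0, 0, 3.0, 0, 0, 0], [8.5, 0, 0, 3.0, 0, 0, 0], [6.0, 0, 0, 1.5, 0, 0, 0], [6.0, 0, 0, 0.7, 0, 0, 0], [5.0, 0, 0, 0, 0, 0, 0], [5.0, 0, 0, 0, 0, 0, 0]]
  ]
}}

```text
t: 3.82
tool_pos: [517.9, 221.4, 324.1]
eef_rot: [-179.9, -0.0, -56.9]
ft_force: [-0.9, 0.2, 0.1]
grip_width: 49.8
```

```bash
cat > o.py <<'E'
from h import *
o=r.get_obs();print({k:np.round(v,2).tolist() for k,v in o.items() if k not in("dq","joint_torque")})
E
python3 o.py
python3 - <<'E'
from h import *
p,d=r.get_image("scene");p=p[130:280,340:480,::-1];cv2.imwrite("pics/s2c.png",cv2.resize(p,None,fx=4,fy=4,interpolation=cv2.INTER_CUBIC))
E
```

```text
{'t': 3.82, 'joint_positions': [15.58, -1.77, 105.12, 0.0, 76.52, 162.47], 'tool_pos': [517.93, 221.45, 324.1], 'eef_rot': [-179.88, -0.04, -56.89], 'ft_force': [-0.86, 0.21, 0.11], 'moment': [0.04, -0.06, 0.03], 'grip_width': 49.77}
```

View pics/s2c.png

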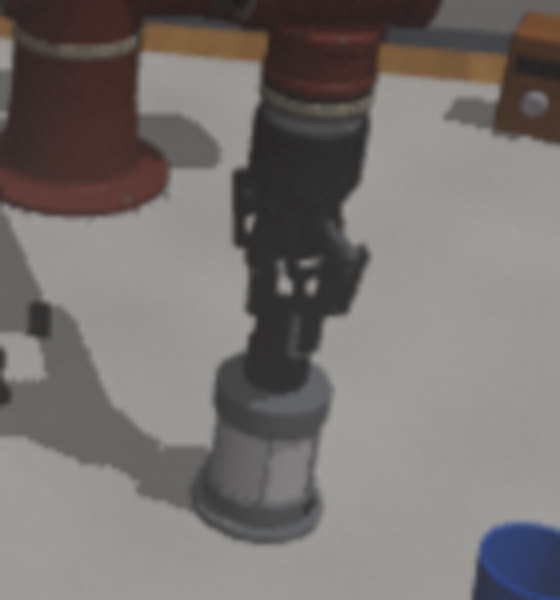

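The fingers straddle the knob, with their tips (crop 305,355) just above the skirt. Closing lightly.

Emit:
{"fn": "send_rows", "kwargs": {
  "deltas": [
    [[3.4, 0, 0, 0, 0, 0, 0], [3.4, 0, 0, 0, 0, 0, 0], [3.4, 0, 0, 0, 0, 0, 0], [3.4, 0, 0, 0, 0, 0, 0]]
  ],
  "grip_force": 20
}}

```text
t: 4.38
tool_pos: [518.0, 221.5, 323.9]
eef_rot: [-179.8, -0.0, -56.9]
ft_force: [2.4, 1.8, 4.8]
grip_width: 37.3
```

```bash
python3 o.py
```

```text
{'t': 4.38, 'joint_positions': [15.58, -1.76, 105.13, 0.01, 76.46, 162.48], 'tool_pos': [518.01, 221.52, 323.95], 'eef_rot': [-179.84, -0.04, -56.9], 'ft_force': [2.41, 1.81, 4.78], 'moment': [0.3, -0.44, 0.05], 'grip_width': 37.32}
```

Emit:
{"fn": "send_rows", "kwargs": {
  "deltas": [
    [[3.4, 0, -0.03, 0, 0, 0, 0], [3.4, 0, 0, 0, 0, 0, 0]]
  ]
}}

```text
t: 4.62
tool_pos: [518.2, 221.6, 323.8]
eef_rot: [-179.9, -0.0, -56.9]
ft_force: [2.6, 0.2, 6.0]
grip_width: 37.3
```

```bash
python3 o.py
```

```text
{'t': 4.62, 'joint_positions': [15.59, -1.71, 105.1, 0.0, 76.5, 162.5], 'tool_pos': [518.15, 221.59, 323.8], 'eef_rot': [-179.89, -0.03, -56.91], 'ft_force': [2.57, 0.2, 6.0], 'moment': [0.15, -0.33, -0.03], 'grip_width': 37.35}
```

Emit:
{"fn": "send_rows", "kwargs": {
  "deltas": [
    [[3.4, 0, -0.05, 0, 0, 0, 0], [3.4, 0, 0, 0, 0, 0, 0]]
  ]
}}

```text
t: 4.88
tool_pos: [518.4, 221.7, 323.7]
eef_rot: [-180.0, -0.0, -56.9]
ft_force: [-0.1, 0.4, 7.2]
grip_width: 37.4
```

```bash
python3 o.py
```

```text
{'t': 4.88, 'joint_positions': [15.6, -1.65, 105.05, -0.02, 76.56, 162.51], 'tool_pos': [518.39, 221.75, 323.73], 'eef_rot': [-179.97, -0.03, -56.9], 'ft_force': [-0.11, 0.37, 7.22], 'moment': [-0.02, -0.09, -0.0], 'grip_width': 37.38}
```

Centred along this jaw direction (lateral force about 0). Now the perpendicular direction.

Emit:
{"fn": "send_rows", "kwargs": {
  "deltas": [
    [[5.0, 0, 0, 0, 0, 0, 0], [5.0, 0, 0, 0, 0, 0, 0], [5.0, 0, 0, 0, 0, 0, -0.175], [5.0, 0, 0, 0, 0, 0, -0.175], [5.0, 0, 0, 0, 0, 0, -0.175], [5.0, 0, 0, 0, 0, 0, -0.175], [5.0, 0, 0, 0, 0, 0, -0.175], [5.0, 0, 0, 0, 0, 0, -0.175], [5.0, 0, 0, 0, 0, 0, -0.175], [5.0, 0, 0, 0, 0, 0, -0.175], [5.0, 0, 0, 0, 0, 0, -0.17], [5.0, 0, 0, 0, 0, 0, 0]]
  ]
}}

```text
t: 6.38
tool_pos: [517.8, 221.6, 321.8]
eef_rot: [-180.0, 0.1, 32.9]
ft_force: [0.3, 0.7, -0.1]
grip_width: 49.9
```

```bash
python3 o.py
```

```text
{'t': 6.38, 'joint_positions': [15.6, -1.58, 105.18, -0.0, 76.52, 72.67], 'tool_pos': [517.8, 221.64, 321.77], 'eef_rot': [-179.97, 0.11, 32.94], 'ft_force': [0.34, 0.68, -0.09], 'moment': [-0.03, -0.04, -0.05], 'grip_width': 49.87}
```

Emit:
{"fn": "send_rows", "kwargs": {
  "deltas": [
    [[3.4, 0, 0, 0, 0, 0, 0], [3.4, 0, 0, 0, 0, 0, 0], [3.4, 0, 0, 0, 0, 0, 0], [3.4, 0, 0, 0, 0, 0, 0]]
  ]
}}

```text
t: 6.88
tool_pos: [517.9, 221.7, 322.4]
eef_rot: [-180.0, 0.1, 33.0]
ft_force: [-0.7, 0.2, -1.2]
grip_width: 37.0
```

```bash
python3 o.py
```

```text
{'t': 6.88, 'joint_positions': [15.61, -1.6, 105.14, 0.0, 76.53, 72.58], 'tool_pos': [517.94, 221.74, 322.36], 'eef_rot': [-179.98, 0.06, 33.03], 'ft_force': [-0.66, 0.19, -1.16], 'moment': [-0.02, 0.23, -0.06], 'grip_width': 37.04}
```

Emit:
{"fn": "send_rows", "kwargs": {
  "deltas": [
    [[3.4, 0, 0, -0.02, 0, 0, 0], [3.4, 0, 0, -0.03, 0, 0, -0.1], [3.4, 0, 0, -0.03, 0, 0, -0.175], [3.4, 0, 0, -0.03, 0, 0, -0.175], [3.4, 0, 0, 0, 0, 0, 0]]
  ],
  "grip_force": 30
}}

```text
t: 7.5
tool_pos: [518.2, 221.7, 323.4]
eef_rot: [180.0, 0.0, 58.7]
ft_force: [-0.0, -1.0, -3.7]
grip_width: 37.0
```

```bash
python3 o.py
```

```text
{'t': 7.5, 'joint_positions': [15.6, -1.65, 105.08, -0.02, 76.57, 46.87], 'tool_pos': [518.21, 221.65, 323.41], 'eef_rot': [179.98, 0.01, 58.73], 'ft_force': [-0.04, -0.95, -3.73], 'moment': [-0.06, -0.03, 0.13], 'grip_width': 37.04}
```

Emit:
{"fn": "send_rows", "kwargs": {
  "deltas": [
    [[3.4, 0, 0, -0.03, 0, 0, -0.175], [3.4, 0, 0, -0.03, 0, 0, -0.175], [3.4, 0, 0, -0.03, 0, 0, -0.175], [3.4, 0, 0, -0.03, 0, 0, -0.175], [3.4, 0, 0, 0, 0, 0, 0]]
  ]
}}

```text
t: 8.12
tool_pos: [518.4, 221.5, 324.6]
eef_rot: [179.9, 0.0, 98.7]
ft_force: [2.6, -0.2, -4.8]
grip_width: 37.3
```

```bash
python3 o.py
```

```text
{'t': 8.12, 'joint_positions': [15.58, -1.71, 105.02, -0.05, 76.64, 6.9], 'tool_pos': [518.42, 221.49, 324.61], 'eef_rot': [179.94, 0.05, 98.7], 'ft_force': [2.58, -0.24, -4.83], 'moment': [-0.16, -0.49, 0.13], 'grip_width': 37.28}
```

Emit:
{"fn": "send_rows", "kwargs": {
  "deltas": [
    [[3.4, 0, 0.03, -0.025, 0, 0, -0.175], [3.4, 0, 0, -0.03, 0, 0, -0.175], [3.4, 0, 0, -0.03, 0, 0, -0.175], [3.4, 0, 0, -0.03, 0, 0, -0.175], [3.4, 0, 0, 0, 0, 0, 0]]
  ]
}}

```text
t: 8.75
tool_pos: [518.8, 221.7, 325.8]
eef_rot: [179.9, 0.1, 138.7]
ft_force: [4.4, -0.4, -6.4]
grip_width: 37.1
```

```bash
python3 o.py
```

```text
{'t': 8.75, 'joint_positions': [15.59, -1.73, 104.91, -0.01, 76.74, -33.14], 'tool_pos': [518.77, 221.71, 325.84], 'eef_rot': [179.94, 0.06, 138.73], 'ft_force': [4.38, -0.38, -6.41], 'moment': [-0.04, -0.75, 0.12], 'grip_width': 37.12}
```

Emit:
{"fn": "send_rows", "kwargs": {
  "deltas": [
    [[3.4, -0.04, 0.04, -0.025, 0, 0, -0.175], [3.4, 0, 0, -0.025, 0, 0, -0.175], [3.4, 0, 0, -0.03, 0, 0, -0.175], [3.4, 0, 0, -0.025, 0, 0, -0.175], [3.4, 0, 0, 0, 0, 0, 0]]
  ]
}}

```text
t: 9.38
tool_pos: [519.0, 222.0, 327.0]
eef_rot: [180.0, -0.0, 178.8]
ft_force: [3.8, 0.2, -6.9]
grip_width: 37.1
```

```bash
python3 o.py
```

```text
{'t': 9.38, 'joint_positions': [15.6, -1.73, 104.8, 0.04, 76.92, -73.23], 'tool_pos': [518.99, 222.03, 326.97], 'eef_rot': [179.96, -0.0, 178.82], 'ft_force': [3.82, 0.19, -6.86], 'moment': [0.19, -0.61, 0.15], 'grip_width': 37.07}
```

Emit:
{"fn": "send_rows", "kwargs": {
  "deltas": [
    [[3.4, -0.07, 0, -0.02, 0, 0, -0.175], [3.4, 0, 0, -0.025, 0, 0, -0.175], [3.4, 0, 0, -0.025, 0, 0, -0.175], [3.4, 0, 0, -0.025, 0, 0, -0.175], [3.4, 0, 0, 0, 0, 0, 0]]
  ]
}}

```text
t: 10.0
tool_pos: [519.5, 222.2, 328.0]
eef_rot: [179.9, 0.0, -141.1]
ft_force: [1.8, 2.2, -4.1]
grip_width: 37.2
```

```bash
python3 o.py
```

```text
{'t': 10.0, 'joint_positions': [15.6, -1.71, 104.67, 0.07, 77.04, -113.32], 'tool_pos': [519.55, 222.2, 328.0], 'eef_rot': [179.93, 0.02, -141.1], 'ft_force': [1.8, 2.21, -4.12], 'moment': [0.48, -0.39, 0.01], 'grip_width': 37.23}
```

Emit:
{"fn": "send_rows", "kwargs": {
  "deltas": [
    [[3.4, -0.045, 0.01, -0.03, 0, 0, -0.175], [3.4, 0, 0, -0.03, 0, 0, -0.175], [3.4, 0, 0, -0.025, 0, 0, -0.175], [3.4, 0, 0, -0.03, 0, 0, -0.175], [3.4, 0, 0, -0.03, 0, 0, -0.175], [3.4, 0, 0, 0, 0, 0, 0]]
  ]
}}

```text
t: 10.75
tool_pos: [519.5, 222.5, 329.3]
eef_rot: [179.9, 0.0, -91.0]
ft_force: [-0.9, 1.6, -4.8]
grip_width: 36.9
```

```bash
python3 o.py
```

```text
{'t': 10.75, 'joint_positions': [15.63, -1.74, 104.58, 0.08, 77.28, -163.42], 'tool_pos': [519.49, 222.52, 329.31], 'eef_rot': [179.87, 0.04, -90.97], 'ft_force': [-0.91, 1.58, -4.77], 'moment': [0.47, 0.18, 0.15], 'grip_width': 36.93}
```

Emit:
{"fn": "send_rows", "kwargs": {
  "deltas": [
    [[5.0, 0, 0, 0, 0, 0, 0], [5.0, 0, 0, 0, 0, 0, 0], [5.0, 0, 0, 0, 0, 0, 0.185], [5.0, 0, 0, 0, 0, 0, 0.185], [5.0, 0, 0, 0, 0, 0, 0.185], [5.0, 0, 0, 0, 0, 0, 0.185], [5.0, 0, 0, 0, 0, 0, 0.185], [5.0, 0, 0, 0, 0, 0, 0.185], [5.0, 0, 0, 0, 0, 0, 0.185], [5.0, 0, 0, 0, 0, 0, 0.185], [5.0, 0, 0, 0, 0, 0, 0.185], [5.0, 0, 0, 0, 0, 0, 0.185]]
  ]
}}

```text
t: 12.25
tool_pos: [520.3, 222.1, 330.5]
eef_rot: [180.0, 0.1, 162.9]
ft_force: [-0.1, 0.3, -0.3]
grip_width: 49.9
```

Emit:
{"fn": "send_rows", "kwargs": {
  "deltas": [
    [[5.0, 0, 0, 0, 0, 0, 0.185], [5.0, 0, 0, 0, 0, 0, 0.185], [5.0, 0, 0, 0, 0, 0, 0.185], [5.0, 0, 0, 0, 0, 0, 0.185], [5.0, 0, 0, 0, 0, 0, 0.185], [5.0, 0, 0, 0, 0, 0, 0.185], [5.0, 0, 0, 0, 0, 0, 0.185], [5.0, 0, 0, 0, 0, 0, 0.185], [5.0, 0, 0, 0, 0, 0, 0.185], [5.0, 0, 0, 0, 0, 0, 0.185]]
  ]
}}

```text
t: 13.5
tool_pos: [520.3, 222.1, 330.5]
eef_rot: [179.9, -0.0, 56.9]
ft_force: [0.6, 0.8, 0.2]
grip_width: 50.1
```

Emit:
{"fn": "send_rows", "kwargs": {
  "deltas": [
    [[5.0, 0, 0, 0, 0, 0, 0.185], [5.0, 0, 0, 0, 0, 0, 0.185], [5.0, 0, 0, 0, 0, 0, 0.185], [5.0, 0, 0, 0, 0, 0, 0.185], [5.0, 0, 0, 0, 0, 0, 0.185], [5.0, 0, 0, 0, 0, 0, 0.185], [5.0, 0, 0, 0, 0, 0, 0.185], [5.0, 0, 0, 0, 0, 0, 0.185], [5.0, 0, 0, 0, 0, 0, 0.185], [5.0, 0, 0, 0, 0, 0, 0.185], [5.0, 0, 0, 0, 0, 0, 0.185], [5.0, 0, 0, 0, 0, 0, 0]]
  ]
}}

```text
t: 15.0
tool_pos: [520.3, 222.1, 330.4]
eef_rot: [-179.9, -0.0, -59.2]
ft_force: [-0.3, 0.4, -0.7]
grip_width: 50.2
```

```bash
python3 o.py
```

```text
{'t': 15.0, 'joint_positions': [15.58, -1.76, 104.49, -0.02, 77.21, 164.76], 'tool_pos': [520.28, 222.1, 330.39], 'eef_rot': [-179.95, -0.04, -59.17], 'ft_force': [-0.28, 0.36, -0.68], 'moment': [0.01, -0.02, 0.02], 'grip_width': 50.23}
```

Emit:
{"fn": "send_rows", "kwargs": {
  "deltas": [
    [[5.0, -0.06, 0.12, 0.09, 0, 0, 0], [5.0, 0, 0, 0, 0, 0, 0], [3.4, 0, 0, 0, 0, 0, 0], [3.4, 0, 0, 0, 0, 0, 0], [3.4, 0, 0, 0, 0, 0, 0], [3.4, 0, 0, 0, 0, 0, 0]]
  ]
}}

```text
t: 15.75
tool_pos: [518.7, 222.1, 328.8]
eef_rot: [-180.0, 0.0, -59.2]
ft_force: [-0.1, 0.3, 1.0]
grip_width: 37.1
```

```bash
python3 o.py
```

```text
{'t': 15.75, 'joint_positions': [15.63, -1.86, 104.74, 0.0, 77.11, 164.82], 'tool_pos': [518.7, 222.12, 328.8], 'eef_rot': [-180.0, 0.0, -59.19], 'ft_force': [-0.13, 0.27, 1.02], 'moment': [0.02, 0.1, 0.02], 'grip_width': 37.14}
```

Emit:
{"fn": "send_rows", "kwargs": {
  "deltas": [
    [[3.4, 0, 0, -0.05, 0, 0, 0], [3.4, 0, 0, -0.05, 0, 0, -0.175], [3.4, 0, 0, -0.03, 0, 0, -0.175], [3.4, 0, 0, -0.03, 0, 0, -0.175], [3.4, 0, 0, -0.03, 0, 0, -0.175], [3.4, 0, 0, -0.03, 0, 0, -0.175], [3.4, 0, 0, 0, 0, 0, 0]]
  ]
}}

```text
t: 16.62
tool_pos: [518.7, 222.1, 330.5]
eef_rot: [180.0, 0.0, -9.2]
ft_force: [1.7, -0.2, -1.8]
grip_width: 37.2
```

```bash
python3 o.py
```

```text
{'t': 16.62, 'joint_positions': [15.62, -1.96, 104.67, -0.0, 77.29, 114.79], 'tool_pos': [518.67, 222.07, 330.47], 'eef_rot': [180.0, 0.0, -9.17], 'ft_force': [1.72, -0.19, -1.79], 'moment': [0.06, -0.23, 0.08], 'grip_width': 37.16}
```

Emit:
{"fn": "send_rows", "kwargs": {
  "deltas": [
    [[3.4, 0.03, 0, -0.04, 0, 0, -0.175], [3.4, 0, 0, -0.03, 0, 0, -0.175], [3.4, 0, 0, -0.03, 0, 0, -0.175], [3.4, 0, 0, -0.03, 0, 0, -0.175], [3.4, 0, 0, -0.03, 0, 0, -0.175], [3.4, 0, 0, -0.03, 0, 0, -0.175], [3.4, 0, 0, 0, 0, 0, 0]]
  ]
}}

```text
t: 17.5
tool_pos: [518.9, 222.0, 332.2]
eef_rot: [-180.0, 0.0, 50.9]
ft_force: [1.5, 0.1, -4.5]
grip_width: 37.4
```

```bash
python3 o.py
```

```text
{'t': 17.5, 'joint_positions': [15.61, -2.02, 104.56, -0.01, 77.5, 54.75], 'tool_pos': [518.87, 221.98, 332.19], 'eef_rot': [-179.98, 0.04, 50.86], 'ft_force': [1.48, 0.09, -4.53], 'moment': [0.04, -0.33, 0.04], 'grip_width': 37.4}
```

Emit:
{"fn": "send_rows", "kwargs": {
  "deltas": [
    [[3.4, 0.015, 0.015, -0.03, 0, 0, -0.175], [3.4, 0, 0, -0.03, 0, 0, -0.175], [3.4, 0, 0, -0.025, 0, 0, -0.175], [3.4, 0, 0, -0.03, 0, 0, -0.175], [3.4, 0, 0, -0.03, 0, 0, -0.175], [3.4, 0, 0, -0.025, 0, 0, -0.175], [3.4, 0, 0, 0, 0, 0, 0]]
  ]
}}

```text
t: 18.38
tool_pos: [519.0, 222.0, 333.8]
eef_rot: [-179.9, -0.0, 110.9]
ft_force: [1.4, 0.4, -3.5]
grip_width: 36.9
```

```bash
python3 o.py
```

```text
{'t': 18.38, 'joint_positions': [15.6, -2.09, 104.46, 0.0, 77.69, -5.34], 'tool_pos': [518.99, 221.98, 333.83], 'eef_rot': [-179.94, -0.01, 110.94], 'ft_force': [1.44, 0.44, -3.51], 'moment': [0.08, -0.28, 0.06], 'grip_width': 36.94}
```

Emit:
{"fn": "send_rows", "kwargs": {
  "deltas": [
    [[3.4, 0, 0.02, -0.025, 0, 0, -0.15], [3.4, 0, 0, -0.025, 0, 0, -0.15], [3.4, 0, 0, 0, 0, 0, 0]]
  ]
}}

```text
t: 18.75
tool_pos: [519.2, 222.1, 334.4]
eef_rot: [-179.9, -0.0, 128.1]
ft_force: [1.4, -0.3, -4.6]
grip_width: 36.6
```

Emit:
{"fn": "send_rows", "kwargs": {
  "deltas": [
    [[3.4, 0, 0, -0.025, 0, 0, -0.15], [3.4, 0, 0, -0.025, 0, 0, -0.15], [3.4, 0, 0, 0, 0, 0, 0]]
  ]
}}

```text
t: 19.12
tool_pos: [519.2, 222.0, 334.9]
eef_rot: [-180.0, -0.0, 145.3]
ft_force: [2.0, -0.2, -5.9]
grip_width: 37.1
```

Emit:
{"fn": "send_rows", "kwargs": {
  "deltas": [
    [[3.4, -0.025, 0.015, -0.02, 0, 0, -0.15], [3.4, 0, 0, -0.02, 0, 0, -0.15], [3.4, 0, 0, 0, 0, 0, 0]]
  ]
}}

```text
t: 19.5
tool_pos: [519.5, 222.1, 335.4]
eef_rot: [-180.0, -0.1, 162.5]
ft_force: [1.5, 0.1, -5.8]
grip_width: 37.3
```

```bash
python3 o.py
```

```text
{'t': 19.5, 'joint_positions': [15.6, -2.11, 104.32, 0.01, 77.85, -56.88], 'tool_pos': [519.46, 222.1, 335.43], 'eef_rot': [-179.97, -0.06, 162.48], 'ft_force': [1.48, 0.1, -5.84], 'moment': [-0.0, -0.15, 0.07], 'grip_width': 37.27}
```

Emit:
{"fn": "send_rows", "kwargs": {
  "deltas": [
    [[3.4, 0, 0, -0.02, 0, 0, -0.15], [3.4, 0, 0, -0.025, 0, 0, -0.15], [3.4, 0, 0, 0, 0, 0, 0]]
  ]
}}

```text
t: 19.88
tool_pos: [519.5, 222.2, 335.9]
eef_rot: [180.0, -0.0, 179.7]
ft_force: [2.0, 0.6, -6.7]
grip_width: 37.1
```

Emit:
{"fn": "send_rows", "kwargs": {
  "deltas": [
    [[3.4, 0, 0, -0.02, 0, 0, -0.15], [3.4, 0, 0, -0.02, 0, 0, -0.15], [3.4, 0, 0, 0, 0, 0, 0]]
  ]
}}

```text
t: 20.25
tool_pos: [519.4, 222.2, 336.4]
eef_rot: [180.0, -0.1, -163.1]
ft_force: [0.2, 1.2, -6.9]
grip_width: 37.3
```

Emit:
{"fn": "send_rows", "kwargs": {
  "deltas": [
    [[3.4, 0, 0, -0.02, 0, 0, -0.15], [3.4, 0, 0, -0.02, 0, 0, -0.15], [3.4, 0, 0, 0, 0, 0, 0]]
  ]
}}

```text
t: 20.62
tool_pos: [519.6, 222.3, 336.9]
eef_rot: [180.0, 0.0, -145.9]
ft_force: [1.6, 2.6, -8.2]
grip_width: 37.1
```

Emit:
{"fn": "send_rows", "kwargs": {
  "deltas": [
    [[3.4, 0, 0, -0.02, 0, 0, -0.15], [3.4, 0, 0, -0.025, 0, 0, -0.15], [3.4, 0, 0, 0, 0, 0, 0]]
  ]
}}

```text
t: 21.0
tool_pos: [519.5, 222.4, 337.4]
eef_rot: [179.9, 0.0, -128.7]
ft_force: [1.0, 2.3, -7.0]
grip_width: 37.3
```

Emit:
{"fn": "send_rows", "kwargs": {
  "deltas": [
    [[3.4, -0.025, 0.02, -0.015, 0, 0, -0.15], [3.4, 0, 0, -0.02, 0, 0, -0.15], [3.4, 0, 0, 0, 0, 0, 0]]
  ]
}}

```text
t: 21.38
tool_pos: [519.7, 222.7, 339.9]
eef_rot: [-180.0, 0.0, -111.6]
ft_force: [-3.3, 0.4, 3.9]
grip_width: 36.9
```

It has freed: z jumped by 2.5 mm and the force flipped from -7 to +3.9 N. Lifting straight up without turning.

Emit:
{"fn": "send_rows", "kwargs": {
  "deltas": [
    [[3.4, 0, 0, -0.3, 0, 0, 0], [3.4, 0, 0, -0.5, 0, 0, 0], [3.4, 0, 0, -0.8, 0, 0, 0], [3.4, 0, 0, -1.0, 0, 0, 0], [3.4, 0, 0, -1.5, 0, 0, 0], [3.4, 0, 0, -2.0, 0, 0, 0], [3.4, 0, 0, -2.0, 0, 0, 0], [3.4, 0, 0, -1.0, 0, 0, 0], [3.4, 0, 0, 0, 0, 0, 0], [3.4, 0, 0, 0, 0, 0, 0]]
  ],
  "grip_force": 40
}}

```text
t: 22.62
tool_pos: [519.5, 222.4, 428.1]
eef_rot: [179.9, -0.0, -111.2]
ft_force: [-0.4, -0.2, -2.1]
grip_width: 37.0
```

```bash
python3 o.py
python3 - <<'E'
from h import *
p,d=r.get_image("scene");np.save("pics/s3.npy",d);p=p[80:280,300:500,::-1];cv2.imwrite("pics/s3c.png",cv2.resize(p,None,fx=3,fy=3,interpolation=cv2.INTER_CUBIC))
E
```

```text
{'t': 22.62, 'joint_positions': [15.63, -5.87, 98.91, 0.0, 87.04, -143.13], 'tool_pos': [519.51, 222.39, 428.08], 'eef_rot': [179.93, -0.05, -111.24], 'ft_force': [-0.45, -0.23, -2.09], 'moment': [0.01, 0.03, -0.02], 'grip_width': 36.96}
```

View pics/s3c.png

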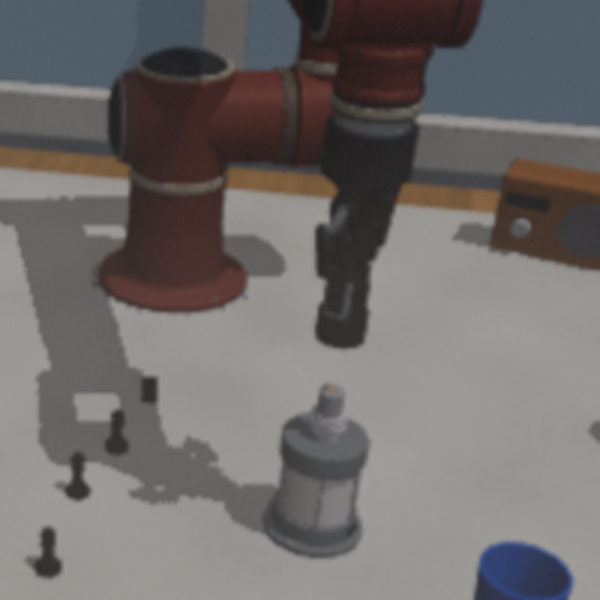

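The picture shows the cap upright in the fingers at (342,325) and the battery standing free in the neck at (330,395). Turning for wrist range, then moving across.

Emit:
{"fn": "send_rows", "kwargs": {
  "deltas": [
    [[3.4, 0, 0, 0, 0, 0, 0.16], [3.4, 0, 0, 0, 0, 0, 0.16], [3.4, 0, 0, 0, 0, 0, 0.16], [3.4, 0, 0, 0, 0, 0, 0.16], [3.4, 0, 0, 0, 0, 0, 0.16], [3.4, 0, 0, 0, 0, 0, 0.16], [3.4, 0, 0, 0, 0, 0, 0.17], [3.4, 0, 0, 0, 0, 0, 0]]
  ]
}}

```text
t: 23.68
tool_pos: [519.5, 222.4, 427.9]
eef_rot: [-180.0, -0.1, -175.9]
ft_force: [-0.7, 1.3, -0.7]
grip_width: 37.0
```

Emit:
{"fn": "send_rows", "kwargs": {
  "deltas": [
    [[3.4, 0.2, -3, 0, 0, 0, 0], [3.4, 0.2, -5, 0, 0, 0, 0], [3.4, 0.2, -5, 0, 0, 0, 0], [3.4, 0.2, -5, 0, 0, 0, 0], [3.4, 0.2, -5, 0, 0, 0, 0], [3.4, 0.2, -5, 0, 0, 0, 0], [3.4, 0.2, -5, 0, 0, 0, 0], [3.4, 0.1, -4, 0, 0, 0, 0], [3.4, 0, -2.45, 0, 0, 0, 0], [3.4, 0, 0, 0, 0, 0, 0], [3.4, 0, 0, 0, 0, 0, 0]]
  ]
}}

```text
t: 25.05
tool_pos: [532.3, -171.6, 428.5]
eef_rot: [179.9, -0.0, -175.9]
ft_force: [0.7, 0.5, -0.8]
grip_width: 37.0
```

```bash
python3 o.py
python3 - <<'E'
from h import *
for n in("scene","top"):
    p,d=r.get_image(n);np.save(f"pics/{n}4.npy",d);cv2.imwrite(f"pics/{n}4.png",p[:,:,::-1])
p=cv2.imread("pics/scene4.png")[110:280,200:360];cv2.imwrite("pics/s4c.png",cv2.resize(p,None,fx=3.5,fy=3.5,interpolation=cv2.INTER_CUBIC))
E
```

```text
{'t': 25.05, 'joint_positions': [-25.5, -6.7, 99.64, 0.03, 87.11, -119.61], 'tool_pos': [532.32, -171.61, 428.51], 'eef_rot': [179.95, -0.04, -175.89], 'ft_force': [0.73, 0.54, -0.8], 'moment': [-0.02, -0.01, -0.01], 'grip_width': 37.02}
```

View pics/s4c.png

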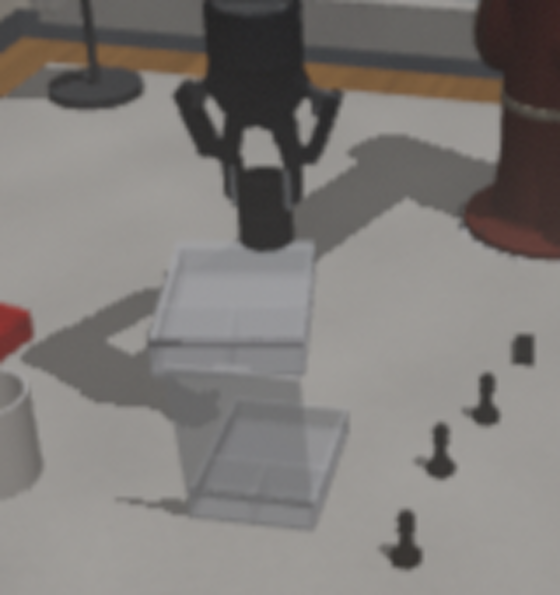

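Emit:
{"fn": "send_rows", "kwargs": {
  "deltas": [
    [[3.4, 0, 0, 2, 0, 0, 0], [3.4, 0, 0, 3.5, 0, 0, 0], [3.4, 0, 0, 4, 0, 0, 0], [3.4, 0, 0, 4, 0, 0, 0], [3.4, 0, 0, 3, 0, 0, 0], [3.4, 0, 0, 2, 0, 0, 0], [3.4, 0, 0, 1.5, 0, 0, 0], [3.4, 0, 0, 0.7, 0, 0, 0], [3.4, 0, 0, 0, 0, 0, 0], [3.4, 0, 0, 0, 0, 0, 0], [3.4, 0, 0, 0, 0, 0, 0]]
  ]
}}

```text
t: 26.52
tool_pos: [532.8, -172.3, 223.0]
eef_rot: [-179.9, 0.1, -176.0]
ft_force: [0.0, -1.2, 0.0]
grip_width: 36.8
```

```bash
python3 o.py
python3 - <<'E'
from h import *
p=cv2.cvtColor(r.get_image("scene")[0],cv2.COLOR_RGB2BGR)[110:280,200:360];cv2.imwrite("pics/s5c.png",cv2.resize(p,None,fx=3.5,fy=3.5,interpolation=cv2.INTER_CUBIC))
E
```

```text
{'t': 26.52, 'joint_positions': [-25.54, 4.77, 109.04, 0.0, 66.08, -119.56], 'tool_pos': [532.76, -172.35, 223.0], 'eef_rot': [-179.95, 0.09, -175.98], 'ft_force': [0.01, -1.2, 0.02], 'moment': [-0.0, 0.03, -0.05], 'grip_width': 36.77}
```

View pics/s5c.png

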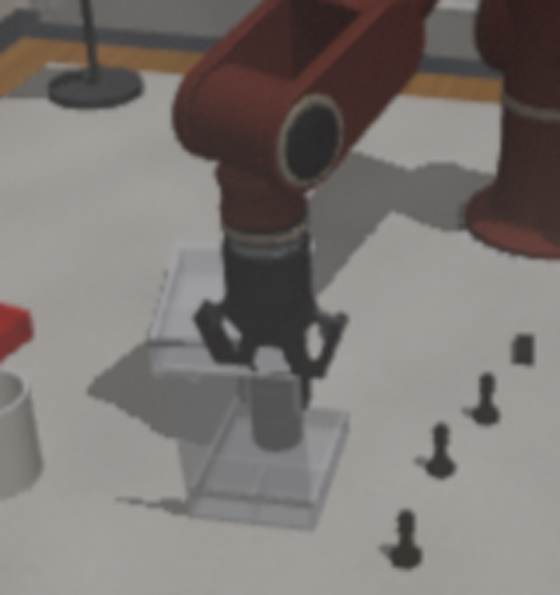

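The cap is seen through the lid, hanging over the large compartment at crop (277,440). Creeping down.

Emit:
{"fn": "send_rows", "kwargs": {
  "deltas": [
    [[3.4, 0, 0, 0.4, 0, 0, 0], [3.4, 0, 0, 0.4, 0, 0, 0], [3.4, 0, 0, 0.2, 0, 0, 0], [3.4, 0, 0, 0, 0, 0, 0], [3.4, 0, 0, 0, 0, 0, 0]]
  ]
}}

```text
t: 27.2
tool_pos: [532.4, -172.2, 212.0]
eef_rot: [-180.0, 0.0, -176.0]
ft_force: [-0.8, 0.4, -0.6]
grip_width: 36.4
```

Emit:
{"fn": "send_rows", "kwargs": {
  "deltas": [
    [[3.4, 0, 0, 0.1, 0, 0, 0], [3.4, 0, 0, 0.05, 0, 0, 0], [3.4, 0, 0, 0, 0, 0, 0]]
  ]
}}

```text
t: 27.58
tool_pos: [532.3, -172.1, 210.4]
eef_rot: [180.0, -0.0, -176.0]
ft_force: [0.2, -0.2, -0.6]
grip_width: 37.0
```

Emit:
{"fn": "send_rows", "kwargs": {
  "deltas": [
    [[3.4, 0, 0, 0.06, 0, 0, 0], [3.4, 0, 0, 0, 0, 0, 0], [3.4, 0, 0, 0, 0, 0, 0]]
  ]
}}

```text
t: 27.95
tool_pos: [532.4, -172.1, 209.9]
eef_rot: [-180.0, 0.0, -176.0]
ft_force: [-0.1, 0.3, -0.2]
grip_width: 36.6
```

Emit:
{"fn": "send_rows", "kwargs": {
  "deltas": [
    [[3.4, 0, 0, 0.07, 0, 0, 0], [3.4, 0, 0, 0, 0, 0, 0], [3.4, 0, 0, 0, 0, 0, 0]]
  ]
}}

```text
t: 28.32
tool_pos: [532.4, -172.1, 209.1]
eef_rot: [180.0, -0.0, -176.0]
ft_force: [-0.0, -0.3, -0.8]
grip_width: 37.2
```

Emit:
{"fn": "send_rows", "kwargs": {
  "deltas": [
    [[3.4, 0, 0, 0.07, 0, 0, 0], [3.4, 0, 0, 0, 0, 0, 0], [3.4, 0, 0, 0, 0, 0, 0]]
  ]
}}

```text
t: 28.7
tool_pos: [532.5, -172.2, 208.6]
eef_rot: [-180.0, 0.0, -176.0]
ft_force: [0.4, 0.6, 0.1]
grip_width: 36.3
```

Emit:
{"fn": "send_rows", "kwargs": {
  "deltas": [
    [[3.4, 0, 0, 0.07, 0, 0, 0], [3.4, 0, 0, 0, 0, 0, 0], [3.4, 0, 0, 0, 0, 0, 0]]
  ]
}}

```text
t: 29.08
tool_pos: [532.6, -172.2, 208.5]
eef_rot: [180.0, 0.0, -176.0]
ft_force: [-2.3, 0.9, 4.7]
grip_width: 37.1
```

Contact with the floor (+4.7 N). Easing the preload, then opening.

Emit:
{"fn": "send_rows", "kwargs": {
  "deltas": [
    [[3.4, 0, 0, -0.07, 0, 0, 0], [3.4, 0, 0, 0, 0, 0, 0], [4.5, 0, 0, 0, 0, 0, 0], [5.2, 0, 0, 0, 0, 0, 0], [6.0, 0, 0, 0, 0, 0, 0], [6.0, 0, 0, 0, 0, 0, 0]]
  ],
  "grip_force": 20
}}

```text
t: 29.82
tool_pos: [532.3, -172.1, 208.3]
eef_rot: [180.0, -0.0, -176.0]
ft_force: [0.0, -0.0, -0.2]
grip_width: 59.8
```

```bash
python3 o.py
python3 - <<'E'
from h import *
p=cv2.cvtColor(r.get_image("scene")[0],cv2.COLOR_RGB2BGR)[180:280,230:330];cv2.imwrite("pics/s6c.png",cv2.resize(p,None,fx=6,fy=6,interpolation=cv2.INTER_CUBIC))
E
```

```text
{'t': 29.82, 'joint_positions': [-25.54, 5.97, 109.38, 0.0, 64.65, -119.56], 'tool_pos': [532.32, -172.13, 208.33], 'eef_rot': [179.99, -0.01, -175.98], 'ft_force': [0.05, -0.05, -0.22], 'moment': [0.06, 0.02, 0.01], 'grip_width': 59.79}
```

View pics/s6c.png

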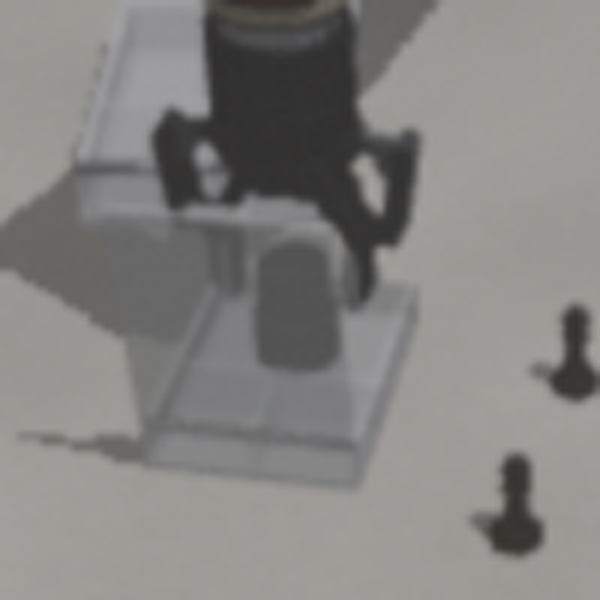

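The cap stands upright in the compartment at crop (297,305), clear of the fingers. Retreating upward.

Emit:
{"fn": "send_rows", "kwargs": {
  "deltas": [
    [[6, 0, 0, -1, 0, 0, 0], [6, 0, 0, -2, 0, 0, 0], [6, 0, 0, -3, 0, 0, 0], [6, 0, 0, -4, 0, 0, 0], [6, 0, 0, -4, 0, 0, 0], [6, 0, 0, -4, 0, 0, 0], [6, 0, 0, -2, 0, 0, 0], [6, 0, 5, 0, 0, 0, 0], [6, 0, 5, 0, 0, 0, 0], [6, 0, 5, 0, 0, 0, 0], [6, 0, 5, 0, 0, 0, 0], [6, 0, 2, 0, 0, 0, 0]]
  ]
}}

```text
t: 31.38
tool_pos: [516.2, 49.6, 408.3]
eef_rot: [180.0, -0.0, -175.8]
ft_force: [0.0, -0.3, -0.1]
grip_width: 59.9
```

```bash
python3 o.py
python3 - <<'E'
from h import *
for n in("scene","top"):
    p,d=r.get_image(n);np.save(f"pics/{n}7.npy",d);cv2.imwrite(f"pics/{n}7.png",p[:,:,::-1])
    P=cloud(n,d);m=(abs(P[...,0]-532)<35)&(abs(P[...,1]+172)<35)&(P[...,2]>50)&(P[...,2]<120);q=P[m]
    print(n,len(q),q.mean(0) if len(q) else 0,np.ptp(q,axis=0) if len(q) else 0)
a=cv2.imread("pics/scene7.png")[160:280,170:350];b=cv2.imread("pics/top7.png")[140:220,290:450]
cv2.imwrite("pics/e1.png",cv2.resize(a,None,fx=4.4,fy=4.4,interpolation=cv2.INTER_CUBIC))
cv2.imwrite("pics/e2.png",cv2.resize(b,None,fx=5,fy=5,interpolation=cv2.INTER_CUBIC))
E
```

```text
{'t': 31.38, 'joint_positions': [-2.74, -11.87, 106.14, 0.02, 85.77, -96.92], 'tool_pos': [516.24, 49.59, 408.34], 'eef_rot': [179.97, -0.04, -175.83], 'ft_force': [0.04, -0.32, -0.14], 'moment': [-0.01, 0.0, -0.01], 'grip_width': 59.88}
scene 0 0 0
top 83 [ 529.9427316  -171.37282676   63.27780417] [38.1039212  35.09027093 20.38483647]
```

View pics/e1.png

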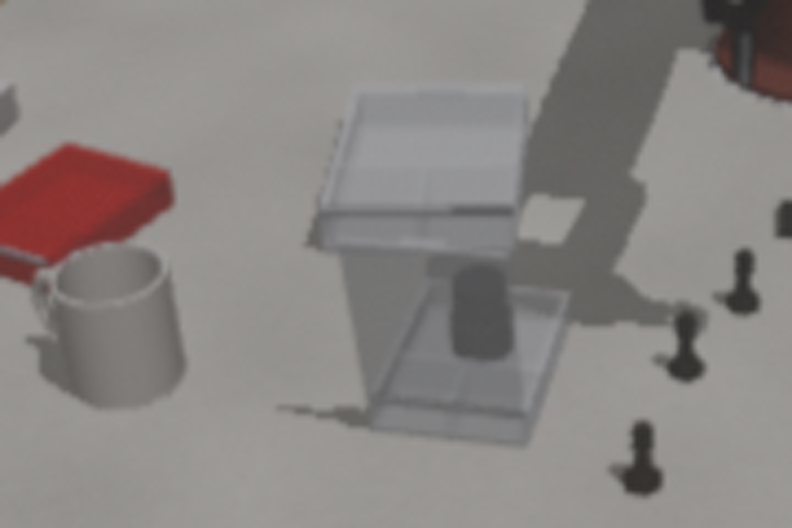

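View pics/e2.png

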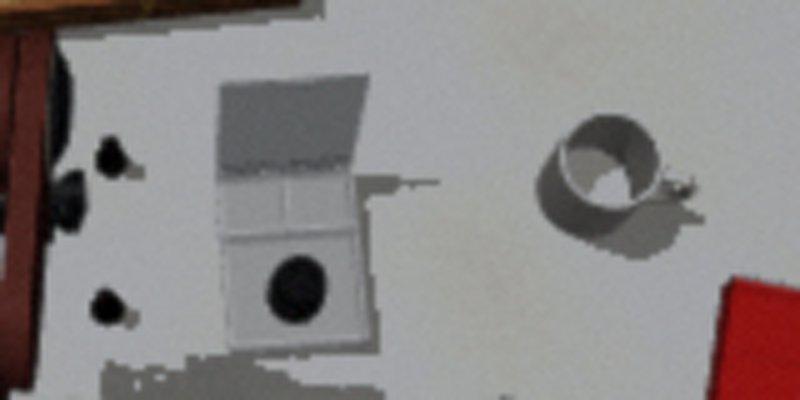

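The cap stands knob-up in the middle of the large compartment (top crop 297,290, top at z about 63 mm). The lid is still open, and the pawns and mug are where they were. The arm is clear and still, so I'm handing in.

Emit:
{"fn": "send_rows", "kwargs": {
  "deltas": [
    [[6, 0, 0, 0, 0, 0, 0], [6, 0, 0, 0, 0, 0, 0]]
  ]
}}

```text
t: 31.72
tool_pos: [517.0, 46.4, 408.4]
eef_rot: [-180.0, -0.0, -176.1]
ft_force: [-0.0, -0.1, -0.1]
grip_width: 59.7
```

```bash
python3 -c "
from station import r
print(r.sign_off())"
```

```text
the job is handed in; nothing more can be done
None
```

The cap is off the lantern and standing knob-up on the floor of the clear box's large front compartment. I handed the job in at about 32 s of the 72 s allowed.

- **Unscrewing:** I centred the grip on the thread axis by force, then turned the cap about 1.5 turns in two grips. The tool rose with the thread at about 10 mm per turn. The pull on the wrist stayed at or below about 8 N in every reading I took between steps. I checked in 17° steps once release was possible, apart from two stretches where two steps (34°) went in one batch before I looked at the result. The thread still held both times.
- **Release:** The cap came free at about 530–545°. The force flipped from -7 N to +3.9 N and the tool rose 2.5 mm. I stopped turning at once and lifted straight up with the cap held.
- **Placing:** I lowered it until the floor pushed back with 4.7 N, eased that off, opened the fingers and moved the arm clear.
- **Last checks:** The top camera shows the cap upright near the middle of the compartment, with its top at about 63 mm. The scene picture shows it upright too. The lid is open, and the pawns and mug look unmoved. The scene camera's depth gave no points on the cap, probably because it looks through the lid. I did not check the pencil cup in the final pictures; the arm's moves kept well away from it.

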